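# Turn a leaf of the glaze sample book

## Task

Show the customer the blue glazes: with a fingertip, turn the top leaf of the open sample book, the one with the red tab, over the rings so that it lies flat on the left-hand pages. Push it over gently, neither pinching it, pressing hard nor throwing it over, leave the blue-tabbed leaf beneath it lying where it is, and leave the other things on the table alone.

Things in the scene. Friction and masses are not known exactly. Their poses are not given: they have to be found in the camera images.
- book: The open glaze sample book: a heavy ring-bound book of stiff boards with round colour samples set flush in them. Base board 272 x 306 mm; it stands firm and does not shift. Origin: middle of its underside, on the table. x runs along the rings to the head of the book, y to the left-hand pages, z up. Both page stacks end 160 mm from the rings' axis.
- rings_mid (a point): Middle of the axis about which the leaves turn, 60 mm above the table over the middle of the book; the axis runs along the book's x. Three steel rings, 57 mm across outside, stand around it at the middle and 90 mm either way along it; their tops are 89 mm above the table.
- leaf (a joint): Turn of the top leaf about the rings, rad: 0 lying flat on the right-hand pages (the book's -y side; it starts so), 1.57 upright, 3.14 lying flat on the left-hand pages. It is a bit stiff: left within about 35 degrees of upright it stays (a light leaf within 50), lower down it sinks slowly to flat. About 2 to 3 N at the tab lifts it.
- leaf_mid (a point): Middle of the top leaf's board, 90 mm from the rings' axis. The board is 250 mm along the rings, 7 mm thick, reaches from 20 to 160 mm from the axis with its mid-plane through the axis, weighs about 0.2 kg, and has 5 x 3 red and yellow samples on both faces. Its axes are those of the book while it lies on the right.
- red_tab (a point): Middle of the outer edge of the red tab of the top leaf. The tab is 50 mm long along the rings, 4 mm thick (in the leaf's mid-plane) and sticks out 28 mm beyond the boards, so its edge is 188 mm from the axis. The tab's middle is 30 mm towards the foot (-x) of the book's middle. Nothing is below it: when the leaf lies flat its underside is 58 mm above the bare table.
- next_leaf (a joint): Turn of the leaf beneath the top one, rad: 0 lying flat on the right, growing as it is lifted. A board like the first, 7.5 mm lower, with blue samples; same stiffness.
- blue_tab (a point): Middle of the outer edge of the blue tab of the leaf beneath: same size as the red one, its middle 60 mm farther towards the foot (-x) along the book, 7.5 mm lower.
- mug: Bystander: unglazed white mug, 82 mm across, 92 mm tall, handle; origin under its middle
- gnome: Bystander: unglazed white gnome figure, 68 mm across, 115 mm tall; origin under its middle
- bottle_yellow: Bystander: yellow squeeze bottle of paint, 46 mm across, 122 mm tall; origin under its middle
- bottle_green: Bystander: green squeeze bottle of paint, the same size; origin under its middle
- water_pot: Bystander: blue plastic water pot, 72 mm across, 72 mm tall; origin under its middle
- brush: Bystander: flat glaze brush with a wooden handle, 190 mm long, lying on the table; origin near its middle
- palette: Bystander: white china palette dish, 136 mm across, 18 mm tall; origin under its middle

How it is judged:
At the end, for the whole second after the job is handed in: The red-tabbed leaf lies flat on the left-hand pages (within 0.06 rad) and at rest, the blue-tabbed leaf beneath still lies flat on the right (within 0.05 rad), and every bystander is within 20 mm of where it stood (value of joint leaf above 3.08 rad and velocity of joint leaf between -0.05 and 0.05 rad/s and value of joint next_leaf below 0.05 rad and distance of each of mug, gnome, bottle_yellow, bottle_green, water_pot, brush, palette from where it was at the start of the episode below 0.02 m); the robot touches nothing.
It fails at once if the leaf is flung or slammed (turns faster than 3 rad/s) (velocity of joint leaf above 3 rad/s or velocity of joint leaf below -3 rad/s).
It fails at once if the leaf is pinched or pressed hard (more than 20 N between fingers and leaf) (contact force between the fingers and leaf above 20 N).
It fails at once if the leaf beneath is lifted with it (more than 0.12 rad) (value of joint next_leaf above 0.12 rad).
It fails at once if a bystander is shifted more than 20 mm, lifted or knocked over (distance of any of mug, gnome, bottle_yellow, bottle_green, water_pot, brush, palette from where it was at the start of the episode above 0.02 m or angle between any of mug, gnome, bottle_yellow, bottle_green, water_pot, palette's own z axis and vertical above 0.35 rad).
It also fails if it takes over 40 s, if anything falls off the work surface, if the arm or the gripper's body presses on something with over 40 N, if the wrist force passes 120 N, or if a joint passes its speed limit or range.

## Robot

A 6-joint arm with a two-finger parallel gripper is mounted at the origin on the work surface. World frame = base frame: x ahead of the robot, y to its left, z up, the work surface at z = 0. Lengths are in m, angles in rad, forces in N, time in s.
With the tool pointing down it reaches from about 0.325 to 1 m from the base axis. Payload 5.1 kg.
Tool frame: the origin (TCP) lies at the very end of the fingers, on their centre line; the grasp point (between the pads) lies 19 mm behind it (arm.tcp_to_grasp is the distance from the TCP to the grasp point, in m); z points along the fingers, y is the direction in which the jaws open and shut (so a half turn about z gives the same grasp; the last joint's range is limited). The gripper opens to 85 mm and grips with 20 to 120 N. Pads are 22 mm wide; open, the fingers measure 114 mm over their backs; the gripper's body (76 mm by 85 mm) begins 54 mm behind the grasp point. The pads swing forward as they close: fully open they stand 13 mm farther back than shut.
Start: joints at [-1.253, 0.124, 1.65, -0, 1.367, -0.083], TCP at [0.254, -0.598, 0.231] pointing down, gripper open.
Joint ranges: [-2.61, 2.61], [-1.02, 2.33], [0.03, 2.71], [-1.35, 4.49], [0.32, 2.68], [-2.91, 2.91]. Speed limits (rad/s): [2.57, 2.57, 3.14, 3.14, 3.14, 3.14].

## Interface

Orientations are given as a unit quaternion [x, y, z, w].
In Python, from workcell import arm, get_image, close_job gives the robot as it stands.
- The arm moves only by the tool servo_tool, never from a script. Its argument "moves" is a list that holds one entry, the list of rows, each a list of 5 numbers: the closure, from -1 (fully open) to 1 (shut), then the shift along the tool's x, y, z in mm, then the turn about the tool's z in rad. A call has 1 to 5 rows; each row is the pose to reach, as a shift and turn from the pose commanded when the call began, along the tool's axes at that moment; what a row does not reach only later rows make up. A row lasts 1/12 s, in which the tool goes at most 41.7 mm and 7.16 degrees, less where a joint would pass 70% of its speed; a pose out of reach is approached as far as the arm can. A call with a gripper value outside its range is refused whole. The fingers move at their own pace and stop on an object; the grip force is fixed at half the most. Time passes only in rows, so rows that repeat a pose let the fingers close. It gives the time, the measured TCP pose, the force and the opening at its end, in the units of the state.
- arm.get_obs(): the state, without advancing time (a new reading comes with each control period).
- get_image(name): name is "scene" or "side" or "wrist"; returns a dict with "img" (420x560x3 uint8, red, green, blue), "camera_matrix" (3x3 intrinsics, pixels), "R" (3x3) and "t" (3): a world point X has camera coordinates R X + t. Camera axes: x right, y down, z forward; pixel columns grow to the right and rows downward; lengths in m; the calibration is good to about 2 mm. A picture is of the moment at which its call begins. There is no depth.
- close_job(): hands the job in, once; it reports no verdict.
The state is a dict: "time": time; "q": joint angles; "joint_vel": joint speeds; "joint_efforts": joint torques, N m; "eef_pos": TCP position; "ee_rot": TCP orientation; "wrist_force": force on the tool from outside, world axes, zero at the start; "torque": the same for the moment, N m; "finger_gap": finger opening in m.
Only numpy, scipy, OpenCV 4.12 (cv2) and the standard library are available. Lean on these libraries where they do the work, as an engineer would, in place of code of your own. Each camera call takes 0.05 s, during which the arm holds its last target. There are 200 camera calls.

## Working session

There is one attempt and no reset: what is moved stays moved. The work goes in short steps, Python scripts to look and compute and a tool call to move; the robot and the scene stay as the last step left them, time stands still between calls to the robot, and variables do not carry over. Pictures are saved under pics/ and viewed, on a budget of 10 in all, crops included, one or two more only if the job needs it, and the job is handed in when it is done.

Besides the shell and the picture viewer there is one more tool, called after "Call:" as name([rows], argument=value, ...), one row to a line, values as JSON. servo_tool: Moves the arm, as the interface text tells. Its arguments: {"type":"object","properties":{"moves":{"type":"array"}},"required":["moves"]}

```bash
mkdir -p pics
cat > h.py <<'E'
import numpy as np, cv2
from workcell import arm, get_image, close_job
def snap(n,f):
    d=get_image(n); cv2.imwrite(f'pics/{f}.png',cv2.cvtColor(d['img'],cv2.COLOR_RGB2BGR)); np.savez(f'pics/{f}.npz',**d); return d
def ray(d,uv):
    K,R,t=[np.array(d[k]) for k in('camera_matrix','R','t')]
    c=-R.T@t; v=R.T@np.linalg.solve(K,[uv[0],uv[1],1.]); return c,v/np.linalg.norm(v)
def onz(d,uv,z):
    c,v=ray(d,uv); return c+v*(z-c[2])/v[2]
def tri(d1,p1,d2,p2):
    A=np.zeros((3,3));b=np.zeros(3);L=[ray(d1,p1),ray(d2,p2)]
    for c,v in L:
        P=np.eye(3)-np.outer(v,v);A+=P;b+=P@c
    x=np.linalg.solve(A,b); return x,[np.linalg.norm((np.eye(3)-np.outer(v,v))@(x-c)) for c,v in L]
def proj(d,X):
    K,R,t=[np.array(d[k]) for k in('camera_matrix','R','t')]
    p=K@(R@np.array(X)+t); return p[:2]/p[2]
E
python3 - <<'E'
from h import *
a=snap('scene','s1');b=snap('side','d1')
cv2.imwrite('pics/a1.png',cv2.cvtColor(cv2.resize(np.vstack([a['img'],b['img']]),(450,600)) if 0 else a['img'],cv2.COLOR_RGB2BGR))
o=arm.get_obs();print(o['eef_pos'],o['ee_rot'],o['time'])
E
```

```text
[ 0.25342502 -0.59794907  0.23014225] [ 9.79982018e-01  1.99083593e-01 -1.06552475e-04 -9.77516214e-04] 0.1
```

View pics/s1.png

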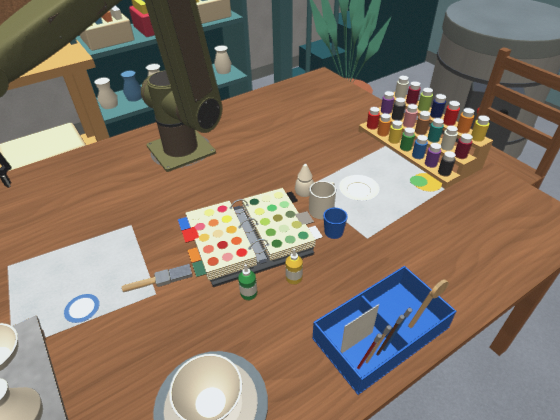

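View pics/d1.png

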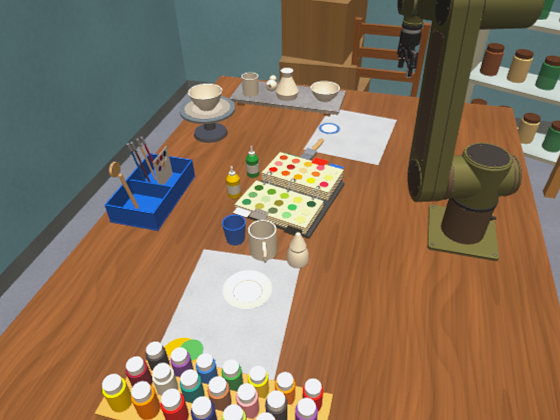

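The scene view shows the book at about (250,235). Its red tab is at (190,234), the blue tab at (184,223), and the left pages face the mug and pot. The side view shows the red tab at about (320,162). Next I'll enlarge both views and mask by colour.

Run:
```python
from h import *
a=np.load('pics/s1.npz');b=np.load('pics/d1.npz')
A=cv2.resize(a['img'][170:300,165:335],None,fx=4.6,fy=4.6,interpolation=cv2.INTER_CUBIC)[:,:]
B=cv2.resize(b['img'][130:240,225:355],None,fx=4.6,fy=4.6,interpolation=cv2.INTER_CUBIC)
for d,n,(r0,r1,c0,c1) in((a,'s',(170,300,165,335)),(b,'d',(130,240,225,360))):
    h=cv2.cvtColor(d['img'],cv2.COLOR_RGB2HSV)[r0:r1,c0:c1]
    for nm,m in(('red',((h[...,0]<8)|(h[...,0]>172))&(h[...,1]>150)&(h[...,2]>110)),('blue',(h[...,0]>100)&(h[...,0]<125)&(h[...,1]>140)&(h[...,2]>90))):
        N,l,s,c=cv2.connectedComponentsWithStats(m.astype(np.uint8))
        for i in range(1,N):
            if s[i,4]>12: print(n,nm,s[i,4],np.round(c[i]+[c0,r0],1),s[i,:4]+[c0,r0,0,0])
A=cv2.resize(A,(392,300*1));B=cv2.resize(B,(392,332))
A=cv2.resize(a['img'][180:285,170:320],(790,553),interpolation=cv2.INTER_CUBIC)
cv2.imwrite('pics/c1.png',cv2.cvtColor(A,cv2.COLOR_RGB2BGR))
B=cv2.resize(b['img'][140:240,230:355],(750,600),interpolation=cv2.INTER_CUBIC)
cv2.imwrite('pics/c2.png',cv2.cvtColor(B,cv2.COLOR_RGB2BGR))
```

```text
s red 38 [221.6 208.4] [218 206   8   6]
s red 180 [189.6 234.1] [182 227  17  16]
s red 54 [222.1 244.1] [218 241   9   7]
s red 59 [241.3 252.1] [237 249  10   7]
s red 64 [212.5 260.9] [208 257  10   8]
s blue 262 [330.  221.7] [324 208  11  30]
s blue 97 [183.5 223.3] [178 218  12  12]
d red 16 [283.2 157. ] [280 156   7   3]
d red 106 [319.6 162.2] [312 157  16  12]
d red 23 [295.3 160.4] [292 159   7   4]
d red 27 [290.4 166.4] [287 165   8   4]
d red 32 [272.9 169. ] [269 167   8   5]
d red 30 [323.6 183.9] [320 182   8   5]
d blue 24 [335.7 165.7] [330 164  13   5]
d blue 414 [233.7 226.5] [225 215  20  25]
```

View pics/c1.png

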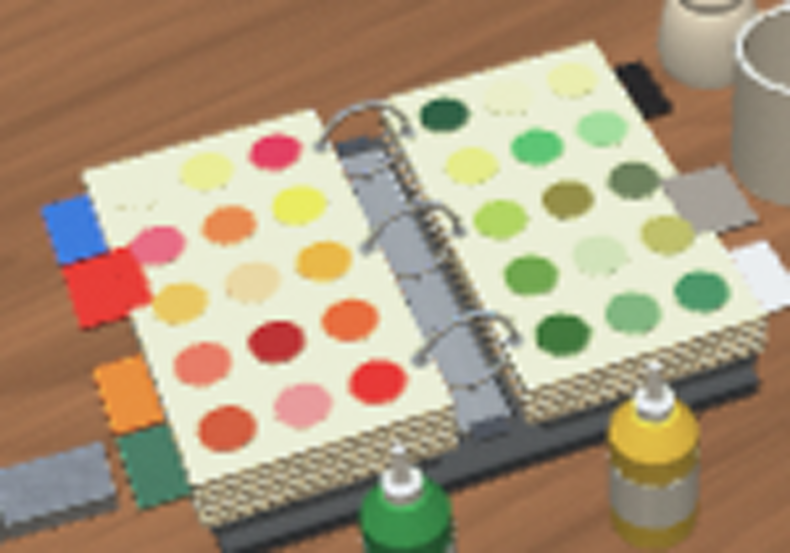

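View pics/c2.png

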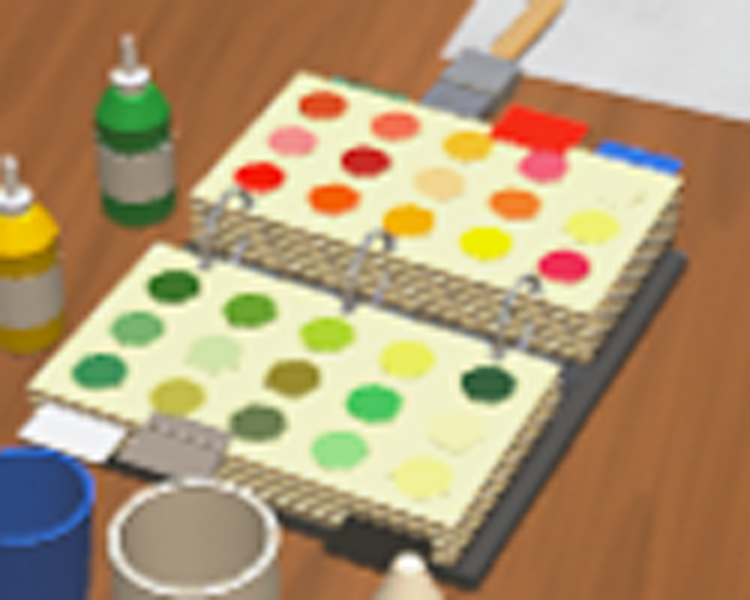

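Run:
```python
from h import *
a=np.load('pics/s1.npz');b=np.load('pics/d1.npz')
S=lambda u,v:(170+u/5.267,180+v/5.267); D=lambda u,v:(230+u/6,140+v/6)
pts={'fo':((83,172),(683,180)),'fi':((318,110),(590,315)),'hi':((455,408),(193,195)),'ho':((195,487),(300,72)),'lfo':((595,42),(455,530)),'lho':((765,320),(30,388))}
X={}
for k,(s,d) in pts.items():
    X[k],e=tri(a,S(*s),b,D(*d)); print(k,X[k].round(4),np.round(e,4), onz(a,S(*s),.0635).round(4),onz(b,D(*d),.0635).round(4))
t,e=tri(a,(189.6,234.1),b,(319.6,162.2));print('red',t.round(4),e,onz(a,(189.6,234.1),.062),onz(b,(319.6,162.2),.062))
t,e=tri(a,(183.5,223.3),b,(335.7,165.7));print('blue',t.round(4),e)
ex=(X['ho']-X['fo'])[:2]+(X['hi']-X['fi'])[:2]+(X['lho']-X['lfo'])[:2];print('yaw',np.degrees(np.arctan2(ex[1],ex[0])))
for n,s,d in(('mug',(790,35),(195,545)),('gnome',(708,5),(408,560)),('green',(400,455),(125,45)),('yellow',(653,375),(10,165))):
    print(n,tri(a,S(*s),b,D(*d))[0].round(3))
```

```text
fo [ 0.4047 -0.1533  0.0601] [0.0024 0.0024] [ 0.4114 -0.1536  0.0635] [ 0.4028 -0.1516  0.0635]
fi [ 0.4351 -0.0153  0.0603] [0.0035 0.0035] [ 0.4427 -0.0158  0.0635] [ 0.4323 -0.0152  0.0635]
hi [ 0.6789 -0.0699  0.0591] [0.0036 0.0036] [ 0.686  -0.0703  0.0635] [ 0.6748 -0.0678  0.0635]
ho [ 0.6505 -0.2055  0.061 ] [0.0029 0.0029] [ 0.6556 -0.205   0.0635] [ 0.6479 -0.2053  0.0635]
lfo [0.4709 0.1605 0.0518] [0.0031 0.0031] [0.4858 0.1537 0.0635] [0.4664 0.1698 0.0635]
lho [0.7166 0.1056 0.0502] [0.0023 0.0023] [0.7283 0.0987 0.0635] [0.7087 0.1182 0.0635]
red [ 0.4955 -0.1819  0.0593] [np.float64(0.0009280397724080093), np.float64(0.0009280397724078496)] [ 0.49925328 -0.18233562  0.062     ] [ 0.49436713 -0.17926839  0.062     ]
blue [ 0.4378 -0.1774  0.0555] [np.float64(0.003027011128072183), np.float64(0.003027011128072239)]
yaw -12.407521335180013
mug [0.577 0.236 0.09 ]
gnome [0.491 0.22  0.074]
green [ 0.734 -0.129  0.116]
yellow [ 0.76  -0.001  0.115]
```

Call:
servo_tool([
  [[1,33,-22.6,0,0],[1,66,-45,0,0],[1,99,-68,0,0],[1,132,-90,0,0],[1,165,-113,0,0]],
])

```text
time: 0.52
eef_pos: [0.3618, -0.4283, 0.2307]
ee_rot: [0.98, 0.199, -0.0, -0.0]
wrist_force: [1.2, 0.1, -1.3]
finger_gap: 0.0255
```

Call:
servo_tool([
  [[1,33,-22.6,0,0],[1,66,-45,0,0],[1,99,-68,0,0],[1,132,-90,0,0],[1,165,-113,0,0]],
])

```text
time: 0.93
eef_pos: [0.4697, -0.2597, 0.2309]
ee_rot: [0.98, 0.199, -0.0, -0.0]
wrist_force: [0.5, -0.9, 0.5]
finger_gap: -0.0002
```

Call:
servo_tool([
  [[1,5,-4,0,-0.12],[1,10,-8,0,-0.24],[1,15,-11,0,-0.36],[1,20,-14,0,-0.48],[1,20,-14,0,-0.6]],
])

```text
time: 1.35
eef_pos: [0.4824, -0.2398, 0.2307]
ee_rot: [0.876, 0.483, -0.0, -0.001]
wrist_force: [-0.1, -0.4, -0.1]
finger_gap: 0.0001
```

Call:
servo_tool([
  [[1,0,0,20,-0.12],[1,0,0,50,-0.24],[1,0,0,80,-0.353],[1,0,0,100,-0.353],[1,0,0,110,-0.353]],
])

```text
time: 1.77
eef_pos: [0.48, -0.2395, 0.1171]
ee_rot: [0.78, 0.626, -0.001, -0.003]
wrist_force: [-0.8, 0.6, -0.2]
finger_gap: -0.0002
```

```bash
cat >> h.py <<'E'
C=np.array([.561,-.023]);EX=np.array([.9767,-.2147]);EY=np.array([.2147,.9767])
def st():
    o=arm.get_obs();p=np.array(o['eef_pos']);q=o['ee_rot'];f=np.array(o['wrist_force'])
    print('t',round(o['time'],2),'book xyz mm',((p[:2]-C)@EX*1e3).round(1),((p[:2]-C)@EY*1e3).round(1),(p[2]*1e3).round(1),'head',np.degrees(2*np.arctan2(q[1],q[0])).round(2),'Fbook',(f[:2]@EX).round(2),(f[:2]@EY).round(2),f[2].round(2),'gap',o['finger_gap'],'q',np.round(o['q'],2))
    return o
E
python3 - <<'E'
from h import *
o=st(); d=snap('wrist','w1')
h=cv2.cvtColor(d['img'],cv2.COLOR_RGB2HSV);m=(((h[...,0]<8)|(h[...,0]>172))&(h[...,1]>150)&(h[...,2]>110)).astype(np.uint8)
N,l,s,c=cv2.connectedComponentsWithStats(m)
for i in range(1,N):
    if s[i,4]>500:
        P=onz(d,c[i],.062);print(s[i],c[i],P,(P[:2]-C)@EX,(P[:2]-C)@EY)
        r=cv2.boxPoints(cv2.minAreaRect(np.argwhere(l==i)[:,::-1].astype(np.float32)))
        for p in r: P=onz(d,p,.062);print('   ',p.round(),((P[:2]-C)@EX*1e3).round(1),((P[:2]-C)@EY*1e3).round(1))
E
```

```text
t 1.77 book xyz mm -32.7 -228.9 117.1 head 77.56 Fbook -0.87 0.37 -0.2 gap -0.00020976816095601839 q [-0.56 -0.02  2.   -0.    1.17 -0.35]
[ 502   29   58   64 2920] [531.78493151  60.73869863] [ 0.62707382 -0.17548428  0.062     ] 0.09727267295679479 -0.13474535189106146
    [502.  29.] 78.9 -119.7
    [559.  29.] 107.9 -119.7
    [559.  92.] 115.1 -150.3
    [502.  92.] 84.7 -150.3
[ 242   89   93   78 6821] [288.80134878 127.85881836] [ 0.49582054 -0.18185735  0.062     ] -0.02955410826509145 -0.16915000942532823
    [242.  89.] -54.8 -148.7
    [334.  89.] -5.5 -148.7
    [334. 166.] -3.5 -190.5
    [242. 166.] -56.2 -190.6
```

View pics/w1.png

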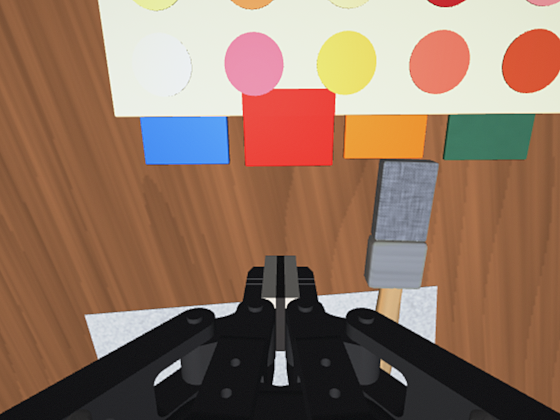

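The wrist view shows the closed fingers centred in front of the red tab, whose edge runs along row 166 from column 242 to 334. The brush lies to the right at about (405,220), clear of the fingers. The tab measures x −55..−5 and its edge about −189 mm, as expected, so I'll go down and make contact.

Call:
servo_tool([
  [[1,0,2,30,0],[1,0,2,60,0],[1,0,2,72,0],[1,10,2,72,0],[1,20,2,72,0]],
])

```text
time: 2.23
eef_pos: [0.4888, -0.2216, 0.0499]
ee_rot: [0.78, 0.626, 0.0, -0.0]
wrist_force: [-0.5, 0.2, 0.6]
finger_gap: 0.0004
```

Call:
servo_tool([
  [[1,1,0,0,0],[1,2,0,0,0],[1,3,0,0,0],[1,4,0,0,0],[1,4,0,0,0]],
])

```text
time: 2.65
eef_pos: [0.4898, -0.2181, 0.0502]
ee_rot: [0.779, 0.626, 0.0, 0.001]
wrist_force: [0.2, -0.1, -1.0]
finger_gap: -0.0002
```

Call:
servo_tool([
  [[1,0.7,0,0,0],[1,1.4,0,0,0],[1,2,0,0,0],[1,2,0,0,0],[1,2,0,0,0]],
])

```text
time: 3.07
eef_pos: [0.4897, -0.216, 0.0492]
ee_rot: [0.78, 0.626, -0.0, -0.0]
wrist_force: [0.0, -0.5, -0.1]
finger_gap: -0.0002
```

```bash
python3 -c "
from h import *
st()"
```

```text
t 3.07 book xyz mm -28.2 -203.8 49.2 head 77.56 Fbook 0.11 -0.45 -0.1 gap -0.0001659790112150651 q [-0.52  0.06  2.05 -0.    1.03 -0.3 ]
```

Call:
servo_tool([
  [[1,0.5,0,4,0],[1,1,0,7,0],[1,1.5,0,7,0],[1,2,0,7,0],[1,2,0,7,0]],
])

```text
time: 3.48
eef_pos: [0.4901, -0.2139, 0.0421]
ee_rot: [0.779, 0.626, -0.0, -0.0]
wrist_force: [-0.1, -0.4, -0.1]
finger_gap: -0.0
```

Call:
servo_tool([
  [[1,0.4,0,0,0],[1,0.8,0,0,0],[1,1.2,0,0,0],[1,1.5,0,0,0],[1,1.5,0,0,0]],
])

```text
time: 3.9
eef_pos: [0.4904, -0.2134, 0.0425]
ee_rot: [0.779, 0.627, -0.001, 0.001]
wrist_force: [-1.9, -4.9, -0.4]
finger_gap: -0.0001
```

Call:
servo_tool([
  [[1,0.3,0,0,0],[1,0.6,0,0,0],[1,0.9,0,0,0],[1,1,0,0,0],[1,1,0,0,0]],
])

```text
time: 4.32
eef_pos: [0.4905, -0.2134, 0.0425]
ee_rot: [0.779, 0.627, -0.001, 0.001]
wrist_force: [-1.7, -8.7, -2.1]
finger_gap: 0.0003
```

Call:
servo_tool([
  [[1,0,0,-2,0],[1,0.1,0,-4,0],[1,0.1,0,-6,0],[1,0.2,0,-8,0],[1,0.3,0,-10,0]],
])

```text
time: 4.73
eef_pos: [0.4905, -0.2131, 0.0526]
ee_rot: [0.779, 0.627, -0.001, 0.001]
wrist_force: [-2.3, -8.0, -1.5]
finger_gap: 0.0001
```

```bash
cat > red.py <<'E'
from h import *
import sys
st(); d=snap('scene',sys.argv[1])
h=cv2.cvtColor(d['img'],cv2.COLOR_RGB2HSV);m=(((h[...,0]<8)|(h[...,0]>172))&(h[...,1]>150)&(h[...,2]>110)).astype(np.uint8)
N,l,s,c=cv2.connectedComponentsWithStats(m)
for i in range(1,N):
    if s[i,4]>30 and 160<c[i][0]<340 and 100<c[i][1]<300: print(s[i],c[i].round(1))
for th in (0,5,10,15,20,30,45,60,90,135,180):
    t=np.radians(th);P=np.append(C-.03*EX-.174*np.cos(t)*EY,.06+.174*np.sin(t));print(th,proj(d,P).round(1),end=' ')
E
python3 red.py s2
```

```text
t 4.73 book xyz mm -28.0 -200.8 52.6 head 77.59 Fbook -0.57 -8.35 -1.51 gap 5.2889218286144925e-05 q [-0.51  0.05  2.05 -0.    1.04 -0.29]
[218 205   8   6  38] [221.6 207.6]
[183 225  15  15 164] [189.8 232.2]
[218 240   9   7  52] [222.  243.1]
[237 248  10   8  62] [241.4 251.4]
[208 256  10   7  61] [212.4 259. ]
0 [187.7 234.2] 5 [187.  230.5] 10 [186.8 226.6] 15 [187.1 222.6] 20 [187.8 218.5] 30 [190.7 210.2] 45 [198.6 197.9] 60 [210.1 186.9] 90 [240.  172.3] 135 [282.2 176. ] 180 [298.  203.1]
```

The tab rose about 2.6°, so friction is lifting it. I'll continue along the arc.

Call:
servo_tool([
  [[1,0.2,0,-4,0],[1,0.5,0,-8,0],[1,0.9,0,-12,0],[1,1.4,0,-16,0],[1,2,0,-20,0]],
])

```text
time: 5.2
eef_pos: [0.491, -0.211, 0.0728]
ee_rot: [0.779, 0.626, -0.001, 0.001]
wrist_force: [-3.0, -7.8, -1.4]
finger_gap: -0.0001
```

```bash
python3 red.py s3
```

```text
t 5.2 book xyz mm -28.0 -198.7 72.8 head 77.58 Fbook -1.27 -8.26 -1.35 gap -5.1797446695166986e-05 q [-0.5   0.02  2.04 -0.    1.08 -0.29]
[218 204   9   5  37] [221.8 206.1]
[183 221  15  14 166] [189.5 227.6]
[218 238   9   6  50] [222.  240.5]
[237 247  10   7  58] [241.5 249.9]
[208 252  10   8  60] [212.4 255.3]
0 [187.7 234.2] 5 [187.  230.5] 10 [186.8 226.6] 15 [187.1 222.6] 20 [187.8 218.5] 30 [190.7 210.2] 45 [198.6 197.9] 60 [210.1 186.9] 90 [240.  172.3] 135 [282.2 176. ] 180 [298.  203.1]
```

Call:
servo_tool([
  [[1,1.3,0,-7.6,0],[1,3.1,0,-15.6,0],[1,5.1,0,-23.6,0],[1,7.6,0,-31.6,0],[1,9.7,0,-37.6,0]],
])

```text
time: 5.67
eef_pos: [0.4931, -0.2011, 0.1109]
ee_rot: [0.779, 0.626, -0.001, 0.001]
wrist_force: [-2.8, -6.4, -0.4]
finger_gap: -0.0001
```

```bash
python3 red.py s4
```

```text
t 5.67 book xyz mm -28.1 -188.6 110.9 head 77.57 Fbook -1.33 -6.85 -0.45 gap -0.00014943410568983256 q [-0.49 -0.03  2.02 -0.    1.15 -0.27]
[184 212  16  12 158] [190.7 217.6]
[219 233  10   6  48] [223.7 235.5]
[233 233   9   5  33] [236.8 234.9]
[209 245  10   7  55] [213.9 247.8]
[238 244  10   7  54] [242.4 247. ]
0 [187.7 234.2] 5 [187.  230.5] 10 [186.8 226.6] 15 [187.1 222.6] 20 [187.8 218.5] 30 [190.7 210.2] 45 [198.6 197.9] 60 [210.1 186.9] 90 [240.  172.3] 135 [282.2 176. ] 180 [298.  203.1]
```

Call:
servo_tool([
  [[1,5.2,0,-12.2,0],[1,11.2,0,-24,0],[1,18,0,-35.3,0],[1,25.6,0,-46.1,0],[1,33.9,0,-56.4,0]],
])

```text
time: 6.13
eef_pos: [0.5004, -0.1678, 0.1678]
ee_rot: [0.78, 0.626, -0.001, 0.001]
wrist_force: [-2.0, -5.0, 1.3]
finger_gap: 0.0001
```

```bash
python3 red.py s5
```

```text
t 6.13 book xyz mm -28.1 -154.4 167.8 head 77.54 Fbook -0.92 -5.32 1.26 gap 9.199562288857322e-05 q [-0.42 -0.1   1.99 -0.    1.26 -0.21]
[193 195  15  14 131] [199.1 202.1]
[213 220   8   7  34] [216.7 222.6]
[225 224   8   6  31] [228.7 226.5]
[237 227   8   8  32] [240.3 230.6]
[218 231   9   8  39] [221.6 234.4]
[242 239   9   7  36] [245.6 242.2]
0 [187.7 234.2] 5 [187.  230.5] 10 [186.8 226.6] 15 [187.1 222.6] 20 [187.8 218.5] 30 [190.7 210.2] 45 [198.6 197.9] 60 [210.1 186.9] 90 [240.  172.3] 135 [282.2 176. ] 180 [298.  203.1]
```

View pics/s5.png

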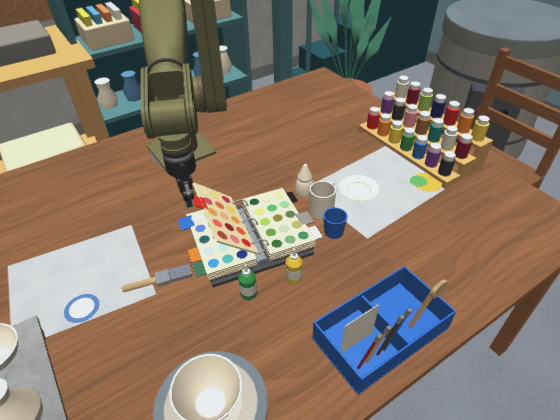

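The view shows the leaf raised to about 40° with its red tab at (199,202). The blue-sample leaf lies flat beneath it, blue tab at (185,223). I'll continue.

Call:
servo_tool([
  [[1,9,0,-9.7,0],[1,18.7,0,-18.7,0],[1,29,0,-27,0],[1,39.8,0,-34.6,0],[1,51.1,0,-41.4,0]],
])

```text
time: 6.6
eef_pos: [0.5121, -0.1166, 0.2088]
ee_rot: [0.78, 0.626, 0.0, 0.001]
wrist_force: [0.3, -2.7, 2.6]
finger_gap: 0.0003
```

```bash
python3 red.py s6
```

```text
t 6.6 book xyz mm -27.7 -101.9 208.8 head 77.53 Fbook 0.91 -2.59 2.55 gap 0.0002921377018748622 q [-0.33 -0.14  1.95 -0.    1.33 -0.11]
[210 182  11  13  62] [214.4 188. ]
0 [187.7 234.2] 5 [187.  230.5] 10 [186.8 226.6] 15 [187.1 222.6] 20 [187.8 218.5] 30 [190.7 210.2] 45 [198.6 197.9] 60 [210.1 186.9] 90 [240.  172.3] 135 [282.2 176. ] 180 [298.  203.1]
```

Call:
servo_tool([
  [[1,14.8,0,-4,0],[1,30.2,0,-6,0],[1,46,0,-7,0],[1,62.2,0,-7,0],[1,78.6,0,-6,0]],
])

```text
time: 7.07
eef_pos: [0.5282, -0.0387, 0.213]
ee_rot: [0.779, 0.626, -0.0, -0.001]
wrist_force: [-0.7, -1.5, 2.2]
finger_gap: -0.0004
```

```bash
python3 red.py s7
```

```text
t 7.07 book xyz mm -28.7 -22.3 213.0 head 77.58 Fbook -0.38 -1.59 2.15 gap -0.0003731626153008681 q [-0.17 -0.13  1.94  0.    1.34  0.04]
0 [187.7 234.2] 5 [187.  230.5] 10 [186.8 226.6] 15 [187.1 222.6] 20 [187.8 218.5] 30 [190.7 210.2] 45 [198.6 197.9] 60 [210.1 186.9] 90 [240.  172.3] 135 [282.2 176. ] 180 [298.  203.1]
```

Call:
servo_tool([
  [[1,10,0,3,0],[1,23,0,3.5,0],[1,36,0,5,0],[1,49,0,7.8,0],[1,61.5,0,11.7,0]],
])

```text
time: 7.53
eef_pos: [0.5419, 0.0212, 0.2016]
ee_rot: [0.78, 0.626, -0.0, -0.0]
wrist_force: [0.4, -1.5, -1.5]
finger_gap: 0.0001
```

Call:
servo_tool([
  [[1,12.2,0,5,0],[1,23.8,0,10.9,0],[1,34.9,0,17.9,0],[1,45.3,0,25.8,0],[1,55,0,34.6,0]],
])

```text
time: 7.95
eef_pos: [0.5539, 0.0749, 0.1667]
ee_rot: [0.779, 0.626, 0.0, 0.0]
wrist_force: [0.7, -0.0, 0.2]
finger_gap: -0.0001
```

```bash
python3 red.py s8
```

```text
t 7.95 book xyz mm -27.9 94.1 166.7 head 77.58 Fbook 0.7 0.11 0.25 gap -0.00012402148947540073 q [ 0.04 -0.03  1.92  0.    1.25  0.25]
[262 169   7   9  45] [265.  172.9]
[278 172  12  16 104] [283.1 179.2]
[245 189   6   8  35] [247.6 192.5]
[259 188   6   9  40] [261.5 192.3]
[250 198   6   8  32] [252.8 201.8]
[286 209   8  10  58] [289.8 213.6]
0 [187.7 234.2] 5 [187.  230.5] 10 [186.8 226.6] 15 [187.1 222.6] 20 [187.8 218.5] 30 [190.7 210.2] 45 [198.6 197.9] 60 [210.1 186.9] 90 [240.  172.3] 135 [282.2 176. ] 180 [298.  203.1]
```

View pics/s8.png

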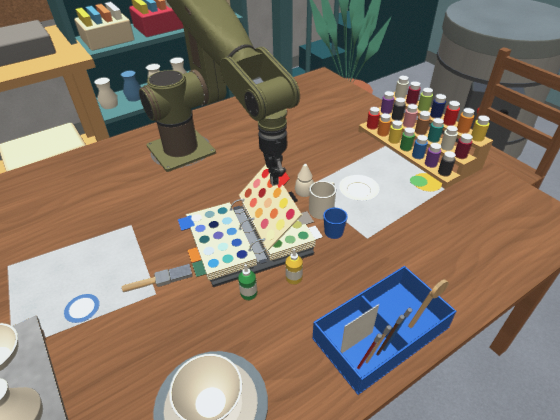

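The leaf is now at about 137°, with its tab at (283,179) beside the gnome. The blue leaf is still flat. I'll follow it down gently.

Call:
servo_tool([
  [[1,5,0,5.5,0],[1,9,0,10,0],[1,14,0,16,0],[1,19,0,23,0],[1,24,0,31,0]],
])

```text
time: 8.42
eef_pos: [0.5591, 0.0973, 0.1361]
ee_rot: [0.78, 0.626, 0.0, 0.0]
wrist_force: [-0.0, 0.6, -0.5]
finger_gap: -0.0002
```

```bash
sed -i 's/20,30,45,60,90,135,180/90,135,140,145,150,155,160,165,170,175,180/' red.py; python3 red.py s9
```

```text
t 8.42 book xyz mm -27.6 117.1 136.1 head 77.54 Fbook -0.14 0.59 -0.45 gap -0.00019574741750431023 q [ 0.08  0.02  1.92 -0.    1.2   0.3 ]
[270 177   8   7  43] [273.4 180.2]
[286 179  14  17 151] [291.7 187.4]
[248 192   8   7  38] [251.3 194.9]
[264 194   8   7  42] [267.7 196.9]
[294 217   9   8  56] [298.3 220.4]
0 [187.7 234.2] 5 [187.  230.5] 10 [186.8 226.6] 15 [187.1 222.6] 90 [240.  172.3] 135 [282.2 176. ] 140 [285.5 178.2] 145 [288.5 180.6] 150 [291.1 183.3] 155 [293.2 186.2] 160 [295.  189.3] 165 [296.4 192.6] 170 [297.3 196. ] 175 [297.9 199.5] 180 [298.  203.1]
```

Call:
servo_tool([
  [[1,0,0,-15,0],[1,-5,0,-35,0],[1,-15,0,-60,0],[1,-30,0,-85,0],[1,-45,0,-100,0]],
])

```text
time: 8.88
eef_pos: [0.5499, 0.0529, 0.2393]
ee_rot: [0.779, 0.627, 0.001, 0.001]
wrist_force: [0.4, 0.2, 0.4]
finger_gap: -0.0002
```

Call:
servo_tool([
  [[1,-30,0,0,0],[1,-60,0,0,0],[1,-90,0,0,0],[1,-90,0,0,0],[1,-90,0,0,0]],
])

```text
time: 9.3
eef_pos: [0.5295, -0.0358, 0.2363]
ee_rot: [0.78, 0.625, 0.0, -0.0]
wrist_force: [-0.2, 0.0, 0.0]
finger_gap: -0.0003
```

```bash
python3 red.py s10
```

```text
t 9.3 book xyz mm -28.0 -19.2 236.3 head 77.4 Fbook -0.2 -0.0 0.03 gap -0.00027153895585140865 q [-0.17 -0.15  1.91  0.    1.38  0.05]
[274 190   9   6  40] [277.9 192.7]
[250 197   8   6  38] [253.6 199.5]
[288 197  18  13 148] [296.6 203.4]
[268 203   8   6  41] [271.4 205.6]
[299 230   9   7  48] [302.8 232.9]
0 [187.7 234.2] 5 [187.  230.5] 10 [186.8 226.6] 15 [187.1 222.6] 90 [240.  172.3] 135 [282.2 176. ] 140 [285.5 178.2] 145 [288.5 180.6] 150 [291.1 183.3] 155 [293.2 186.2] 160 [295.  189.3] 165 [296.4 192.6] 170 [297.3 196. ] 175 [297.9 199.5] 180 [298.  203.1]
```

It has sunk to about flat. I'll wait a second, then check.

Call:
servo_tool([
  [[1,-40,0,0,0],[1,-80,0,0,0],[1,-120,0,0,0],[1,-160,0,0,0],[1,-160,0,0,0]],
])

```text
time: 9.77
eef_pos: [0.4945, -0.1951, 0.2363]
ee_rot: [0.781, 0.625, -0.001, 0.001]
wrist_force: [0.8, -0.3, 0.2]
finger_gap: -0.0002
```

Call:
servo_tool([
  [[1,0,0,0,0],[1,0,0,0,0],[1,0,0,0,0],[1,0,0,0,0],[1,0,0,0,0]],
])

```text
time: 10.18
eef_pos: [0.4957, -0.1897, 0.2364]
ee_rot: [0.779, 0.627, 0.0, -0.0]
wrist_force: [-0.1, 0.0, 0.1]
finger_gap: 0.0001
```

Run:
```python
from h import *
st();a=snap('scene','s11');b=snap('side','d11')
p=[]
for d,(r0,r1,c0,c1) in((a,(170,300,165,335)),(b,(130,260,200,360))):
    h=cv2.cvtColor(d['img'],cv2.COLOR_RGB2HSV)[r0:r1,c0:c1]
    m=((h[...,0]<8)|(h[...,0]>172))&(h[...,1]>150)&(h[...,2]>110)
    N,l,s,c=cv2.connectedComponentsWithStats(m.astype(np.uint8));i=1+s[1:,4].argmax();p.append(c[i]+[c0,r0]);print(s[i],p[-1])
X,e=tri(a,p[0],b,p[1]);print('tab book',(X[:2]-C)@EX,(X[:2]-C)@EY,X[2],e)
a0=np.load('pics/s1.npz')
A=np.hstack([cv2.resize(d['img'][160:310,100:370],(400,222),interpolation=cv2.INTER_CUBIC) for d in(a0,a)])
B=np.hstack([cv2.resize(d['img'][120:300,150:370],(400,327),interpolation=cv2.INTER_CUBIC) for d in(np.load('pics/d1.npz'),b)])
cv2.imwrite('pics/f.png',cv2.cvtColor(np.vstack([A,B]),cv2.COLOR_RGB2BGR))
```

```text
t 10.18 book xyz mm -28.0 -176.8 236.4 head 77.69 Fbook -0.14 0.01 0.07 gap 7.66038174955845e-05 q [-0.47 -0.15  1.91  0.    1.38 -0.25]
[123  27  18  13 148] [296.49324324 203.41891892]
[ 67  82  19  13 150] [276.32       218.09333333]
tab book -0.031131163964997186 0.16726803468959794 0.06129890566083117 [np.float64(0.0022413976717090196), np.float64(0.0022413976717092564)]
```

View pics/f.png

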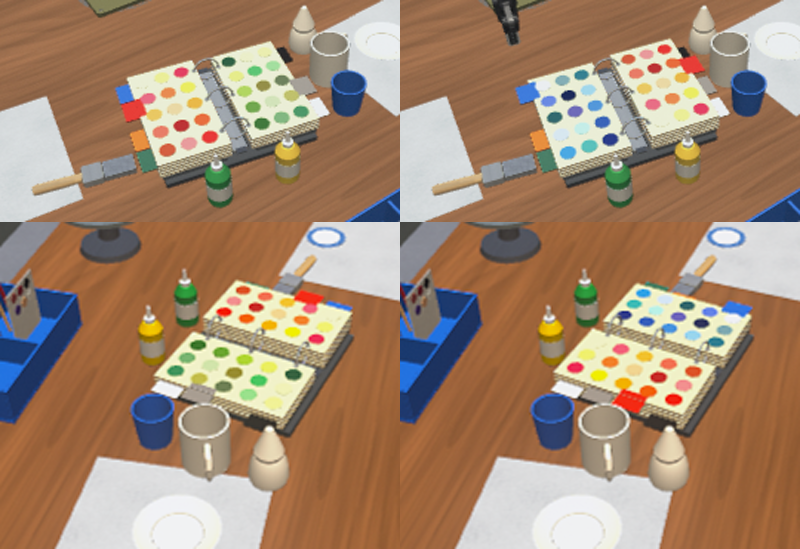

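The before and after views show the red leaf flat on the left and the blue leaf flat on the right. Nothing else has moved, and the tab's pixel position was the same in the last two looks, so I'm handing in.

```bash
python3 -c "
from h import *
close_job()"
```

```text
the job is handed in; nothing more can be done
```

The red-tabbed leaf now lies flat on the left-hand pages, and I handed the job in at about 10 s of the 40 s allowed. `close_job` gave no verdict, so the results below are from my own checks.

**How it was turned:** I pressed the side of the shut fingertips lightly on the outer edge of the red tab. Friction lifted it, and I followed its arc past upright to about 153°. Then I drew back and it sank flat by itself.

**Force and speed:** The highest wrist force I saw at the end of a move was about 9 N. My commanded motion stayed at or below about 1.3 rad/s. The leaf's own speed while sinking was not measured, but the pictures show it took up to about 0.9 s over the last 25°.

**Last checks:**
- **Red leaf:** The tab's middle measured 61 mm above the table and 167 mm left of the rings, which fits a leaf lying flat. The two camera rays missed each other by about 4.5 mm, so the height alone is coarse. Its pixel position did not change over the last 0.9 s.
- **Blue leaf:** It still looks flat on the right; I checked this by eye only.
- **Bystanders:** All seven look unmoved in the before and after views, also by eye only.
- **Robot:** The arm was clear of everything, with wrist force near zero.

No check failed or disagreed. I viewed 8 pictures.

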